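Seat the yoghurt pot, lower its double lid, lift off only the outer lid

TASK

Stand the steel pot on the yoghurt maker's base, fully down over its two pegs, and let go. Then carry the double lid over as one nested set (the inner lid's knob lifts both), lower it onto the pot so that the inner lid sits fully home, and let go again. Last, take the outer lid by its collar and lift it alone about 10 cm above where it sat, leaving the inner lid undisturbed on the pot: finish while still holding the outer lid level up there, with the other things on the shelf left alone.

Things in the scene. Friction and masses are not known exactly. Their poses are not given: they have to be found in the camera images.
- stand_seat (a point): Yoghurt maker base: a fixed white plastic block 120 x 150 x 30 mm (x, y, z) with two upright steel pegs 8 mm thick, 18 mm tall with tapered tips, standing on its top at y = +47 and -47 mm. The point is the centre of its top face, midway between the pegs, 30 mm above the worktop; z up, y along the line of pegs. The pot turned by half a turn fits just as well.
- pot_center (a point): Loose open steel pot, 0.35 kg: round body 64 mm across (58 inside), 110 mm tall, on a foot plate 66 x 120 x 6 mm (x, y, z) whose two ears have 13 mm through-holes at y = +47 and -47 mm. Point: on its axis half-way up, 55 mm above underside; z up, y along the holes. Fully home, its underside lies on the base's top, pegs through the holes. Grip across the body near the rim, any direction.
- inner_knob (a point): Inner steel lid, 0.1 kg, starts on the worktop under the outer lid: plug 48 mm wide, 14 deep (enters the pot's mouth), above it a disc 66 wide, 5 thick (rests on the pot's rim), then a central post-like knob 14 thick, 44 tall. Point: on the axis, z up, 37 mm above the disc's underside, 51 above the plug's, 12 below the knob's top, 12 above the outer lid's collar. Lifting the knob carries both lids.
- outer_collar (a point): Outer aluminium lid, 0.08 kg, resting loose on the inner lid's disc: cap 82 mm across, 4 mm top, skirt 76 inside reaching 5 mm below that disc (passes round the pot's rim); in the middle a tubular collar 32 outside, 22 inside, 16 tall, the inner knob passing freely through it. Point: on the axis half-way up the collar, z up, 8 mm above the flat top, 22 above the skirt's edge, 20 below the knob point.
- jar_center (a point): Bystander: clear half-litre glass jar, 86 mm wide, 125 mm tall; point half-way up.
- cup_center (a point): Bystander: stainless measuring cup, 78 mm wide, 70 mm tall, flat handle to its +x reaching 112 mm from the axis; point half-way up on the axis.
- stone_center (a point): Bystander: white ceramic weight stone, 76 mm wide, 32 mm tall; point half-way up.
- twist_a_center (a point): Bystander: flat tin twist lid, 70 mm wide, 10 mm tall; point half-way up.
- twist_b_center (a point): Bystander: second flat tin twist lid, 70 mm wide, 10 mm tall; point half-way up.
- spice_center (a point): Bystander: small spice jar, 42 mm wide, 70 mm tall; point half-way up.
Mind the look-alikes: they are no part of the job. Leave any blue or pink look-alike of the part that bears pot_center alone.

How it is judged:
By the outcome, as a careful person would: the job done as asked, in the order asked, and still so for the second after the job is handed in, while the arm keeps its last pose, push and grip.
It also fails if it takes over 61 s, if anything falls off the work surface, if the arm or the gripper's body presses on something with over 40 N, if the wrist force passes 120 N, or if a joint passes its speed limit or range.

ROBOT

A 6-joint arm with a two-finger parallel gripper is mounted at the origin on the work surface. World frame = base frame: x ahead of the robot, y to its left, z up, the work surface at z = 0. Lengths are in m, angles in rad, forces in N, time in s.
With the tool pointing down it reaches from about 0.425 to 0.925 m from the base axis. Payload 12.5 kg.
Tool frame: the origin (TCP) lies midway between the tips of the shut fingers; the grasp point (between the pads) lies 19 mm behind it (r.grip_point_offset is the distance from the TCP to the grasp point, in m); z points along the fingers, y is the line along which they close (so a half turn about z gives the same grasp; the last joint's range is limited). The gripper opens to 85 mm and grips with 20 to 120 N. Pads are 22 mm wide; open, the fingers measure 114 mm over their backs; the gripper's body (76 mm by 85 mm) begins 54 mm behind the grasp point. The pads swing forward as they close: fully open they stand 13 mm farther back than shut.
Start: joints at [1.241, 0.491, 1.559, -0, 1.092, -0.106], TCP at [0.139, 0.609, 0.231] pointing down, gripper open.
Joint ranges: [-3.1, 3.1], [-0.84, 2.19], [0.05, 2.79], [-1.13, 4.28], [0.06, 2.93], [-2.69, 2.69]. Speed limits (rad/s): [2.22, 2.22, 2.79, 3.14, 3.14, 3.14].

INTERFACE

Orientations are given as a unit quaternion [w, x, y, z].
In Python, from plant import r gives the robot as it stands. The module is installed in compiled form; this text tells all that it offers.
- The arm moves only by the tool carry_out, never from a script. Its argument "motion" is a list of rows, each a list of 6 numbers: the shift along the tool's x, y, z in units of 0.15 m (1.0 is 0.15 m), then the turn, a rotation vector about the tool's x, y, z in units of 45 degrees (1.0 is 45 degrees). A call has 1 to 8 rows; each row is the pose to reach, as a shift and turn from the pose commanded when the call began, along the tool's axes at that moment; what a row does not reach only later rows make up. A row lasts 1/8 s, in which the tool goes at most 62.5 mm and 10.7 degrees, less where a joint would pass 70% of its speed; a pose out of reach is approached as far as the arm can. A call with a number of a shift or a turn outside -1 to 1 is refused whole. A call with a gripper value outside its range is refused whole. "jaw" is the gripper's target within -1 to 1 (fully open at 1, half-way at 0, shut at -1), set as the call begins (left out, the last holds). The fingers move at their own pace and stop on an object; the grip force is fixed at half the most. Time passes only in rows, so rows that repeat a pose let the fingers close. It gives the time, the measured TCP pose, the force, the opening and the grip force at its end, in the units of the state.
- r.sense(): the state, without advancing time (a new reading comes with each control period).
- r.read_camera(name): name is "scene" or "top"; returns a dict with "image" (400x640x3 uint8, red, green, blue), "depth" (400x640 float32, m along the optical axis (not along the pixel's ray), 0 where there is no reading), "fov_y" (degrees; the focal length in pixels is half the picture's height over the tangent of half this angle, whatever the lens; pixels are square), "cx", "cy" (the principal point, pixels), "position" and "attitude" of the camera in the world. Camera axes: x right, y down, z forward; pixel columns grow to the right and rows downward; lengths in m; the calibration is good to about 2 mm. A picture is of the moment at which its call begins.
- r.job_done(): hands the job in; it is judged then, once.
The state is a dict: "time": time; "joint_pos": joint angles; "qd": joint speeds; "tau": joint torques, N m; "tcp_pos": TCP position; "tool_rot": TCP orientation; "force": force on the tool from outside, world axes, zero at the start; "torque": the same for the moment, N m; "finger_gap": opening from 0.0 (shut) to 1.0 (fully open); "grip_force": force on a finger pad.
Only numpy, scipy, OpenCV 4.12 (cv2) and the standard library are available. Lean on these libraries where they do the work, as an engineer would, in place of code of your own. Each camera call takes 0.05 s, during which the arm holds its last target. There are 200 camera calls.

## Working session

There is one attempt and no reset: what is moved stays moved. The work goes in short steps, Python scripts to look and compute and a tool call to move; the robot and the scene stay as the last step left them, time stands still between calls to the robot, and variables do not carry over. Pictures are saved under pics/ and viewed, at most 10 in all, crops included, and the job is handed in when it is done.

Besides the shell and the picture viewer there is one more tool, called as name([rows], argument=value, ...), one row to a line, values as JSON. carry_out: Moves the arm, as the interface text tells. Its arguments: {"type":"object","properties":{"motion":{"type":"array","items":{"type":"array","items":{"type":"number"}}},"jaw":{"type":"number"}},"required":["motion"]}

```bash
mkdir -p pics; cat > h.py <<'E'
import numpy as np, cv2
from plant import r
from scipy.spatial.transform import Rotation as R
def cam(n):
    c=r.read_camera(n); a=np.array(c["attitude"],float)
    M=a if a.shape==(3,3) else R.from_quat(np.roll(a,-1)).as_matrix()
    f=200/np.tan(np.radians(c["fov_y"])/2)
    v,u=np.mgrid[0:400,0:640]; d=c["depth"]
    P=np.stack([(u-c["cx"])/f*d,(v-c["cy"])/f*d,d],-1)@M.T+np.array(c["position"])
    P[d==0]=np.nan
    return c,P
E
python3 - <<'E'
from h import *
for n in("scene","top"):
    c,P=cam(n); cv2.imwrite(f"pics/{n}0.png",c["image"][:,:,::-1]); np.savez(f"{n}0.npz",P=P,im=c["image"])
    print(n,c["position"],c["attitude"],c["fov_y"],c["cx"],c["cy"])
s=r.sense();print(s, r.grip_point_offset)
E
```

```text
scene [0.87665761 0.80379385 0.8100115 ] [-0.10421827  0.24275721  0.88522899 -0.38285393] 55.35716926028381 315.9865081235361 197.8729798195208
top [0.29570785 0.11883517 1.21918433] [-0.05270517  0.71163099 -0.6984716   0.0542303 ] 52.865735961691215 319.12130609237187 200.37100790034714
{'time': 0.1, 'joint_pos': array([ 1.24144412e+00,  4.91488439e-01,  1.55939043e+00, -5.45730309e-06,
        1.09172255e+00, -1.05599848e-01]), 'qd': array([-0.00066591, -0.00207672, -0.00031021,  0.00323479, -0.00105826,
       -0.00037031]), 'tau': array([ 3.01856802e-03, -6.19453597e+01, -2.62028217e+01, -8.26662404e-05,
        2.86970957e-03, -3.62675564e-06]), 'tcp_pos': array([0.13859339, 0.60922912, 0.23079226]), 'tool_rot': array([-1.06464289e-04,  1.11641679e-01,  9.93748399e-01, -4.93022411e-04]), 'force': array([-0.1925947 , -1.03778299, -0.05118034]), 'torque': array([-0.06351017,  0.03400891, -0.02353124]), 'grip_force': 0.0, 'finger_gap': 0.9991458841344156} 0.0187
```

View pics/scene0.png

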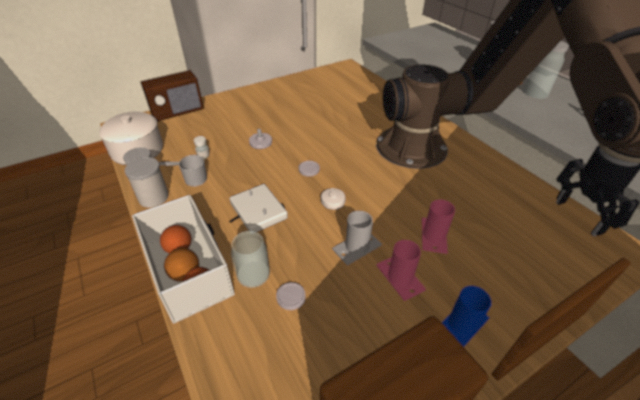

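View pics/top0.png

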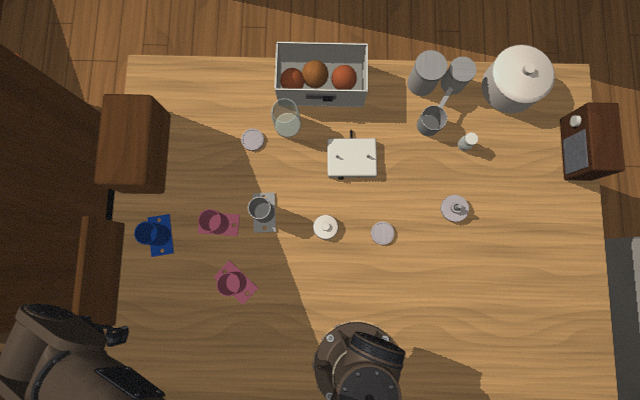

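Both views show the same layout. In the top view, the candidates for the pot are the grey one with a foot plate (262,210), pink (212,222) and (232,283), blue (150,235), and grey cans with no foot plate (428,72). The grey one at (262,210) fits, being steel with an eared foot. The base with two pegs is at (352,157). The nested lid with a tall knob is at (455,208). The white knobbed thing at (325,227) is the stone.

```bash
cat > crop.py <<'E'
from h import *
z=np.load("top0.npz");im=z["im"];P=z["P"]
t=[im[y:y+66,x:x+66] for x,y in((230,178),(320,126),(422,176))]
t=[cv2.resize(a,(264,264),interpolation=cv2.INTER_CUBIC) for a in t]
cv2.imwrite("pics/crop0.png",np.hstack(t)[:,:,::-1])
def show(n,x0,x1,y0,y1):
    for k in("top","scene"):
        z=np.load(k+"0.npz");Q=z["P"].reshape(-1,3)
        m=(Q[:,0]>x0)&(Q[:,0]<x1)&(Q[:,1]>y0)&(Q[:,1]<y1)&(Q[:,2]>.003)
        Q=Q[m];print(n,k,len(Q))
        for a,b in((.003,.01),(.01,.02),(.02,.028),(.028,.033),(.033,.06),(.06,.09),(.09,.105),(.105,.12)):
            S=Q[(Q[:,2]>a)&(Q[:,2]<b)]
            if len(S)>3:print("  z",a,b,len(S),"min",S.min(0).round(4),"max",S.max(0).round(4),"med",np.median(S,0).round(4))
for n,(u,v) in dict(pot=(262,210),base=(352,157),lid=(455,208)).items():
    p=P[v,u];print(n,p)
    show(n,p[0]-.1,p[0]+.1,p[1]-.1,p[1]+.1)
E
python3 crop.py
```

```text
pot [0.44834854 0.29135727 0.00255054]
pot top 1016
  z 0.003 0.01 615 min [0.3517 0.1921 0.003 ] max [0.5474 0.3912 0.0099] med [0.4262 0.2962 0.0049]
  z 0.01 0.02 43 min [0.3897 0.2529 0.0101] max [0.4991 0.3912 0.0196] med [0.4339 0.294  0.0152]
  z 0.02 0.028 25 min [0.3959 0.2526 0.0201] max [0.4704 0.391  0.0277] med [0.4508 0.2985 0.0233]
  z 0.028 0.033 8 min [0.4043 0.2543 0.0282] max [0.4336 0.3902 0.0297] med [0.414  0.3061 0.029 ]
  z 0.033 0.06 87 min [0.3949 0.2526 0.0339] max [0.471  0.3911 0.0597] med [0.4376 0.3004 0.0464]
  z 0.06 0.09 98 min [0.3961 0.2527 0.0608] max [0.471  0.391  0.0895] med [0.4387 0.2951 0.0748]
  z 0.09 0.105 62 min [0.3948 0.2526 0.0905] max [0.4707 0.3906 0.105 ] med [0.4298 0.2918 0.0983]
  z 0.105 0.12 78 min [0.3939 0.254  0.105 ] max [0.472  0.3913 0.1146] med [0.4403 0.2935 0.1079]
pot scene 1472
  z 0.003 0.01 515 min [0.3526 0.2024 0.003 ] max [0.5424 0.3913 0.0099] med [0.4637 0.3066 0.0054]
  z 0.01 0.02 57 min [0.4229 0.2714 0.0101] max [0.4751 0.3175 0.0199] med [0.4613 0.3105 0.0162]
  z 0.02 0.028 43 min [0.424  0.2679 0.0205]
[... 2310 characters left out ...]
  0.0655] med [ 0.4634 -0.2918  0.0618]
lid scene 341
  z 0.003 0.01 35 min [ 0.3808 -0.3793  0.003 ] max [ 0.5606 -0.2057  0.0093] med [ 0.494  -0.2721  0.0036]
  z 0.01 0.02 62 min [ 0.43   -0.3147  0.0103] max [ 0.5075 -0.2495  0.02  ] med [ 0.4811 -0.2605  0.0162]
  z 0.02 0.028 172 min [ 0.4269 -0.3313  0.0201] max [ 0.5076 -0.2516  0.0275] med [ 0.4746 -0.2813  0.0223]
  z 0.028 0.033 13 min [ 0.4566 -0.3017  0.0285] max [ 0.4821 -0.2752  0.0328] med [ 0.4721 -0.2813  0.0309]
  z 0.033 0.06 51 min [ 0.4522 -0.3046  0.034 ] max [ 0.482  -0.2733  0.0596] med [ 0.4681 -0.2873  0.0386]
  z 0.06 0.09 8 min [ 0.4628 -0.2984  0.0608] max [ 0.4732 -0.2826  0.0645] med [ 0.4657 -0.2905  0.0625]
```

View pics/crop0.png

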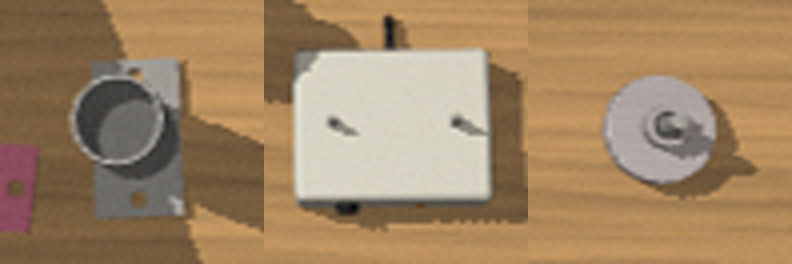

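The crop confirms it: the grey pot has holes at about (264,196) and (264.5,228), the base's peg tips are at about (337,156) and (368,156), and the lids are nested with the knob up. Next I'll fit these precisely with both cameras.

```bash
cat > fit.py <<'E'
from h import *
from scipy.optimize import least_squares
def circ(Q,rad,loss="soft_l1"):
    f=lambda p:np.hypot(Q[:,0]-p[0],Q[:,1]-p[1])-rad
    return least_squares(f,Q[:,:2].mean(0),loss=loss,f_scale=.001).x
def sel(P,c,h,z0,z1):
    Q=P.reshape(-1,3);m=(abs(Q[:,0]-c[0])<h)&(abs(Q[:,1]-c[1])<h)&(Q[:,2]>z0)&(Q[:,2]<z1);return Q[m]
def rect(Q):
    # largest blob's rectangle at 0.5 mm raster
    b=cv2.minAreaRect((Q[:,:2]*1000).astype(np.float32));return np.round(b[0],1),np.round(b[1],1),round(b[2],2)
E
python3 - <<'E'
from fit import *
for k in("top","scene"):
    P=np.load(k+"0.npz")["P"]
    Q=sel(P,(.443,.288),.045,.02,.107);d=np.hypot(Q[:,0]-.442,Q[:,1]-.287)
    o=sel(P,(.443,.288),.05,.104,.115)
    print(k,"rim n",len(o),"circle31.",circ(o,.0305), "top z",np.percentile(o[:,2],[50,95]))
    if k=="scene":print(" outer body",circ(Q[d>.0305],.032))
    b=sel(P,(.614,.02),.09,.022,.0335);print(" base",rect(b),"z",np.median(b[:,2]))
    # robust rectangle: percentile extents in rotated frame
    c=b[:,:2].mean(0)
    best=None
    for a in np.radians(np.arange(-15,15.1,.25)):
        Rm=np.array([[np.cos(a),np.sin(a)],[-np.sin(a),np.cos(a)]]);w=(b[:,:2]-c)@Rm.T
        lo,hi=np.percentile(w,1,0),np.percentile(w,99,0);A=np.prod(hi-lo)
        if best is None or A<best[0]:best=(A,np.degrees(a),hi-lo,c+Rm.T@((lo+hi)/2))
    print(" robust",best[1:])
    pg=sel(P,(.614,.02),.06,.037,.056);print(" pegs",[(g[:,:2].mean(0).round(4),len(g)) for g in(pg[pg[:,1]>.02],pg[pg[:,1]<.02]) if len(g)])
    f=sel(P,(.442,.288),.075,.0035,.0085);f=f[(abs(f[:,0]-.44)<.07)&(abs(f[:,1]-.285)<.045)];print(" foot",rect(f),f[:,2].mean())
    l=sel(P,(.463,-.29),.05,.018,.028);print(" lid cap",circ(l[np.hypot(l[:,0]-.464,l[:,1]+.29)>.036],.0405),rect(l)[:2])
    kn=sel(P,(.463,-.29),.03,.045,.07);print(" knob",np.median(kn,0),np.percentile(kn[:,2],95))
c=r.read_camera("top")
M=R.from_quat(np.roll(c["attitude"],-1)).as_matrix();f=200/np.tan(np.radians(c["fov_y"])/2)
def px(u,v,z):
    d=M@np.array([(u-c["cx"])/f,(v-c["cy"])/f,1]);p=np.array(c["position"]);return (p+d*(z-p[2])/d[2]).round(4)
print("holes",px(264.25,196.25,.006),px(264.5,228,.006),"pegs",px(337.1,156.2,.047),px(368.2,156,.047))
E
```

```text
top rim n 82 circle31. [0.44181372 0.28416302] top z [0.10756037 0.11241673]
 base (array([611.6,  19.5]), array([126.5, 149.1]), 1.77) z 0.02785905362214125
 robust (np.float64(2.5), array([0.11737556, 0.14553125]), array([0.61334179, 0.02002852]))
 pegs [(array([0.6125, 0.0667]), 6), (array([ 0.6149, -0.0265]), 7)]
 foot (array([441.7, 283. ]), array([ 80.2, 133.8]), 87.42) 0.005432011695742119
 lid cap [ 0.46348425 -0.29043215] (array([ 463.7, -292. ]), array([79.7, 78. ]))
 knob [ 0.46354114 -0.29048841  0.06018167] 0.06422030767899171
scene rim n 130 circle31. [0.44366704 0.28586926] top z [0.10806148 0.11086839]
 outer body [0.44233925 0.28661796]
 base (array([615.3,  21.5]), array([124.1, 151.4]), 2.64) z 0.029211848295610854
 robust (np.float64(0.7500000000000001), array([0.11682847, 0.14544439]), array([0.61734676, 0.0227949 ]))
 pegs [(array([0.6152, 0.0693]), 10), (array([ 0.6183, -0.0242]), 8)]
 foot (array([443.8, 285.5]), array([121.7,  68. ]), 4.19) 0.005616657166040811
 lid cap [ 0.46488207 -0.29137136] (array([ 467.8, -287.9]), array([78.5, 76.4]))
 knob [ 0.46726531 -0.28898063  0.05687184] 0.06405033427457203
holes [0.4903 0.2857 0.006 ] [0.3933 0.2812 0.006 ] pegs [0.6095 0.0665 0.047 ] [ 0.6119 -0.0267  0.047 ]
```

```bash
cat > go.py <<'E'
import sys
from h import *
def go(x,y,z,psi):
    s=r.sense(); C=R.from_quat(np.roll(s["tool_rot"],-1))
    p=np.radians(psi); Y=np.array([np.cos(p),np.sin(p),0]); Z=np.array([0,0,-1.]); 
    T=R.from_matrix(np.stack([np.cross(Y,Z),Y,Z],1))
    if (C.inv()*T).magnitude()>np.pi/2: T=T*R.from_rotvec([0,0,np.pi])
    d=C.inv().apply(np.array([x,y,z])-s["tcp_pos"])/.15; w=(C.inv()*T).as_rotvec()/(np.pi/4)
    yy=C.apply([0,1,0])
    print("t",round(s["time"],2),"tcp",s["tcp_pos"].round(4),"psi",np.degrees(np.arctan2(yy[1],yy[0])).round(2),"F",s["force"].round(1),"gap",round(s["finger_gap"],3),"grip",round(s["grip_force"],1),"q",s["joint_pos"].round(2))
    print("shift",d.round(4),"turn",w.round(4),"n",max(1,int(np.ceil(max(abs(d).max(),abs(w).max())))))
if __name__=="__main__": go(*map(float,sys.argv[1:]))
E
python3 go.py .443 .285 .17 93
```

```text
t 0.15 tcp [0.1386 0.6093 0.2309] psi 77.18 F [-0.3  0.4  0.1] gap 0.999 grip 0.0 q [ 1.24  0.49  1.56  0.    1.09 -0.11]
shift [-2.4584 -1.6573  0.4068] turn [-1.000e-03 -3.000e-04 -3.516e-01] n 3
```

carry_out([
  [-0.4,-0.27,0.07,0,0,0],
  [-0.8,-0.54,0.13,0,0,0],
  [-0.82,-0.55,0.13,0,0,0],
], jaw=1)

```text
time: 0.52
tcp_pos: [0.2418, 0.4995, 0.2113]
tool_rot: [-0.0, 0.113, 0.994, -0.001]
force: [0.2, 0.5, 0.4]
finger_gap: 0.999
grip_force: 0.0
```

carry_out([
  [-0.4,-0.27,0.07,0,0,0],
  [-0.8,-0.54,0.13,0,0,0],
  [-0.82,-0.55,0.13,0,0,0],
])

```text
time: 0.9
tcp_pos: [0.3435, 0.3917, 0.1918]
tool_rot: [-0.0, 0.113, 0.994, -0.0]
force: [-0.0, 1.1, 0.3]
finger_gap: 1.003
grip_force: 0.0
```

carry_out([
  [-0.4,-0.27,0.07,0,0,-0.17],
  [-0.7,-0.5,0.13,0,0,-0.352],
  [-0.82,-0.557,0.14,0,0,-0.352],
  [-0.82,-0.557,0.14,0,0,-0.352],
  [-0.82,-0.557,0.14,0,0,-0.352],
])

```text
time: 1.52
tcp_pos: [0.4428, 0.2855, 0.1713]
tool_rot: [-0.0, -0.026, 1.0, 0.0]
force: [-0.2, -0.2, 0.5]
finger_gap: 1.001
grip_force: 0.0
```

```bash
python3 go.py .443 .285 .069 93
```

```text
t 1.52 tcp [0.4428 0.2855 0.1713] psi 93.01 F [-0.2 -0.2  0.5] gap 1.001 grip 0.0 q [ 0.45  0.43  1.87  0.    0.85 -1.18]
shift [-0.0013 -0.0037  0.6818] turn [ 0.     -0.0005  0.0003] n 1
```

carry_out([
  [0,0,0.12,0,0,0],
  [0,0,0.25,0,0,0],
  [0,0,0.38,0,0,0],
  [0,0,0.5,0,0,0],
  [0,0,0.6,0,0,0],
  [0,0,0.66,0,0,0],
  [0,0,0.68,0,0,0],
  [0,0,0.68,0,0,0],
])

```text
time: 2.52
tcp_pos: [0.4434, 0.2853, 0.0695]
tool_rot: [0.0, -0.026, 1.0, 0.0]
force: [-0.3, -0.2, -0.4]
finger_gap: 0.999
grip_force: 0.0
```

carry_out([
  [0,0,0,0,0,0],
  [0,0,0,0,0,0],
  [0,0,0,0,0,0],
  [0,0,0,0,0,0],
  [0,0,0,0,0,0],
  [0,0,0,0,0,0],
], jaw=-1)

```text
time: 3.28
tcp_pos: [0.4436, 0.2854, 0.0701]
tool_rot: [0.001, -0.026, 1.0, 0.0]
force: [-0.6, 1.7, 6.5]
finger_gap: 0.72
grip_force: 64.7
```

```bash
python3 go.py .443 .285 .169 93; python3 - <<'E'
from fit import *
for k in("top","scene"):
    c,P=cam(k);f=sel(P,(.442,.288),.075,.0035,.0085);f=f[(abs(f[:,0]-.44)<.07)&(abs(f[:,1]-.285)<.045)];print(" foot",rect(f))
E
```

```text
t 3.27 tcp [0.4436 0.2854 0.0701] psi 93.02 F [-0.6  1.7  6.5] gap 0.72 grip 64.7 q [ 0.45  0.58  1.95  0.    0.61 -1.18]
shift [ 0.0035 -0.002  -0.6596] turn [0.0008 0.0016 0.0004] n 1
 foot (array([498.6, 241.1]), array([0., 0.]), 0.0)
 foot (array([443.6, 285.2]), array([121. ,  67.7]), 4.55)
```

carry_out([
  [0,0,-0.08,0,0,0],
  [0,0,-0.22,0,0,0],
  [0,0,-0.38,0,0,0],
  [0,0,-0.52,0,0,0],
  [0,0,-0.62,0,0,0],
  [0,0,-0.66,0,0,0],
  [0,0,-0.66,0,0,0],
])

```text
time: 4.25
tcp_pos: [0.4432, 0.2851, 0.1683]
tool_rot: [0.0, -0.026, 1.0, 0.0]
force: [0.0, -0.4, -3.6]
finger_gap: 0.718
grip_force: 66.7
```

```bash
python3 go.py .615 .0215 .17 1.7;
```

```text
t 4.25 tcp [0.4432 0.2851 0.1683] psi 93.01 F [ 0.  -0.4 -3.6] gap 0.718 grip 66.7 q [ 0.45  0.43  1.87  0.    0.84 -1.18]
shift [-1.051  -1.8154 -0.0113] turn [ 0.0000e+00  1.0000e-04 -1.9708e+00] n 2
```

carry_out([
  [-0.08,-0.15,0,0,0,0.17],
  [-0.17,-0.3,0,0,0,0.35],
  [-0.27,-0.47,0,0,0,0.55],
  [-0.36,-0.63,0,0,0,0.75],
  [-0.45,-0.78,0,0,0,0.92],
  [-0.5,-0.88,0,0,0,1.0],
  [-0.52,-0.9,0,0,0,1.0],
])

```text
time: 5.12
tcp_pos: [0.5284, 0.1539, 0.1678]
tool_rot: [-0.0, 0.358, 0.934, -0.0]
force: [0.1, 0.6, -3.8]
finger_gap: 0.717
grip_force: 67.1
```

```bash
python3 go.py .615 .0215 .17 1.7;
```

```text
t 5.12 tcp [0.5284 0.1539 0.1678] psi 48.03 F [ 0.1  0.6 -3.8] gap 0.717 grip 67.1 q [ 0.16  0.46  1.81  0.    0.87 -0.68]
shift [-1.0196 -0.27   -0.0155] turn [-1.2000e-03 -6.0000e-04  1.0295e+00] n 2
```

carry_out([
  [-0.17,-0.05,0,0,0,0.17],
  [-0.34,-0.1,0,0,0,0.35],
  [-0.51,-0.14,0,0,0,0.55],
  [-0.68,-0.18,0,0,0,0.75],
  [-0.85,-0.22,0,0,0,0.92],
  [-0.96,-0.25,0,0,0,1.0],
  [-1.0,-0.26,0,0,0,1.0],
])

```text
time: 6.0
tcp_pos: [0.6138, 0.0252, 0.1679]
tool_rot: [-0.0, 0.688, 0.726, -0.0]
force: [-0.0, 1.1, -4.1]
finger_gap: 0.722
grip_force: 67.1
```

```bash
python3 go.py .615 .0215 .17 1.7;python3 - <<'E'
from fit import *
ims=[]
for k in("top","scene"):
    c,P=cam(k);np.savez(f"{k}1.npz",P=P,im=c["image"])
    f=sel(P,(.615,.0215),.085,.095,.112);print(k,"foot",len(f),rect(f), np.median(f,0))
    M=R.from_quat(np.roll(c["attitude"],-1)).as_matrix();ff=200/np.tan(np.radians(c["fov_y"])/2)
    q=M.T@(np.array([.615,.02,.09])-np.array(c["position"]));u=int(c["cx"]+ff*q[0]/q[2]);v=int(c["cy"]+ff*q[1]/q[2])
    u0,v0=u-50,v-45;print(u0,v0);ims.append(cv2.resize(c["image"][v0:v0+95,u0:u0+100],(400,380),interpolation=cv2.INTER_CUBIC))
cv2.imwrite("pics/crop1.png",np.hstack(ims)[:,:,::-1])
E
```

```text
t 6.0 tcp [0.6138 0.0252 0.1679] psi 3.13 F [-0.   1.1 -4.1] gap 0.722 grip 67.1 q [-0.07  0.54  1.65  0.    0.94 -0.12]
shift [-0.0252  0.0069 -0.014 ] turn [-0.0008 -0.0003  0.0319] n 1
top foot 46 (array([610.5,  83.8]), array([64.9,  5.9]), 0.95) [0.62081567 0.08360843 0.10268708]
303 105
scene foot 370 (array([616.4,  26.8]), array([ 67.1, 122.8]), 4.18) [0.62555895 0.06191358 0.10352095]
204 142
```

View pics/crop1.png

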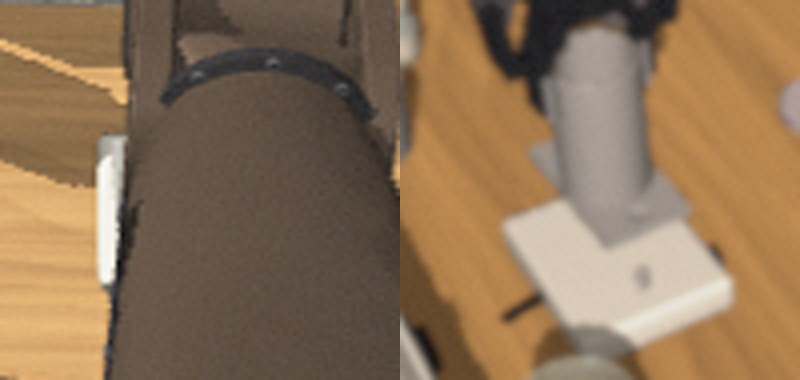

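The top view is blocked by the arm. The scene crop shows the pot held upright over the base, with the near peg visible at crop (643,275). I'll refine the relative fit in this camera.

```bash
cat > rel.py <<'E'
from fit import *
def rfit(Q,w,h,a0=0):
    # fit w x h rectangle: smooth-occupancy: penalise points outside, and edge percentiles
    best=None;c=Q[:,:2].mean(0)
    for a in np.radians(np.arange(-8,8.1,.2)):
        Rm=np.array([[np.cos(a),np.sin(a)],[-np.sin(a),np.cos(a)]]);v=(Q[:,:2]-c)@Rm.T
        s=np.sort(v,0);k=max(3,len(v)//150);lo,hi=s[k],s[-k-1]
        A=np.prod(hi-lo)
        if best is None or A<best[0]:best=(A,round(np.degrees(a),1),((hi-lo)*1000).round(1),((c+Rm.T@((lo+hi)/2))*1000).round(1))
    return best[1:]
def zr(P,c,h,z0,z1): return sel(P,c,h,z0,z1)
if __name__=="__main__":
    P0=np.load("scene0.npz")["P"];T0=np.load("top0.npz")["P"];P1=np.load("scene1.npz")["P"]
    for z in(.026,.028,.029):print("base scene",z,rfit(sel(P0,(.616,.022),.09,z,.034),.12,.15),"top",rfit(sel(T0,(.614,.02),.09,z-.002,.032),.12,.15))
    f=sel(P0,(.443,.286),.075,.0045,.0095);f=f[abs(f[:,1]-.285)<.045];print("foot0",rfit(f,.12,.066))
    for z in (.099,.101):
        f=sel(P1,(.616,.025),.08,z,.108);print("foot1",len(f),rfit(f,.066,.12))
    b=sel(P1,(.616,.025),.08,.12,.16);b=b[np.hypot(b[:,0]-.615,b[:,1]-.0255)<.036]
    print("body1 high",circ(b,.032));b=sel(P1,(.616,.025),.05,.108,.125);print("body1 low",circ(b,.032))
E
python3 rel.py
```

```text
base scene 0.026 (np.float64(1.8), array([115.6, 145.9]), array([617. ,  21.4])) top (np.float64(2.8), array([117.1, 146.4]), array([613.3,  19.8]))
base scene 0.028 (np.float64(1.2), array([113.4, 143. ]), array([617.5,  21.2])) top (np.float64(1.0), array([113.7, 146.5]), array([613.4,  20.1]))
base scene 0.029 (np.float64(2.8), array([111.9, 140.5]), array([617.3,  21.4])) top (np.float64(1.0), array([113.4, 143. ]), array([613.4,  19. ]))
foot0 (np.float64(1.8), array([119.3,  65. ]), array([444.1, 287.3]))
foot1 327 (np.float64(5.4), array([ 65.4, 119.8]), array([617.3,  28.2]))
foot1 294 (np.float64(4.6), array([ 64.9, 118.1]), array([617. ,  28.8]))
body1 high [0.6156808  0.02597141]
body1 low [0.61583486 0.02594402]
```

```bash
python3 go.py .6148 .0206 .128 1.3
```

```text
t 6.1 tcp [0.6136 0.0255 0.168 ] psi 3.16 F [ 0.1 -0.3 -4.1] gap 0.724 grip 67.1 q [-0.07  0.54  1.65  0.    0.94 -0.12]
shift [-0.033   0.0062  0.2667] turn [-0.0006 -0.0004  0.0414] n 1
```

carry_out([
  [-0.015,0.003,0.06,0,0,0.02],
  [-0.033,0.006,0.13,0,0,0.041],
  [-0.033,0.006,0.2,0,0,0.041],
  [-0.033,0.006,0.25,0,0,0.041],
  [-0.033,0.006,0.267,0,0,0.041],
  [-0.033,0.006,0.267,0,0,0.041],
  [-0.033,0.006,0.267,0,0,0.041],
])

```text
time: 6.98
tcp_pos: [0.6151, 0.0203, 0.1286]
tool_rot: [0.0, 0.7, 0.714, 0.0]
force: [-0.4, -0.6, -3.1]
finger_gap: 0.722
grip_force: 67.2
```

```bash
python3 go.py .6148 .0206 .1 1.3; python3 - <<'E'
from rel import *
c,P=cam("scene")
for z in (.059,.061):
    f=sel(P,(.616,.022),.08,z,.069);print("foot",len(f),rfit(f,.066,.12),rect(f))
b=sel(P,(.616,.022),.05,.07,.1);print("body low",circ(b,.032))
im=c["image"];np.savez("scene2.npz",P=P,im=im)
cv2.imwrite("pics/crop2.png",cv2.resize(im[165:240,210:310],(800,600),interpolation=cv2.INTER_CUBIC)[:,:,::-1])
E
```

```text
t 6.97 tcp [0.6151 0.0203 0.1286] psi 1.17 F [-0.4 -0.6 -3.1] gap 0.722 grip 67.2 q [-0.07  0.59  1.69  0.    0.86 -0.09]
shift [ 0.0023 -0.0019  0.1906] turn [ 0.0008 -0.     -0.0028] n 1
foot 322 (np.float64(2.4), array([ 66. , 121.2]), array([617.9,  22.7])) (array([617.4,  23.5]), array([ 67.6, 123.4]), 2.11)
foot 300 (np.float64(2.4), array([ 66. , 121.2]), array([617.9,  22.7])) (array([617.4,  23.5]), array([ 67.6, 123.4]), 2.11)
body low [0.61699688 0.02126897]
```

View pics/crop2.png

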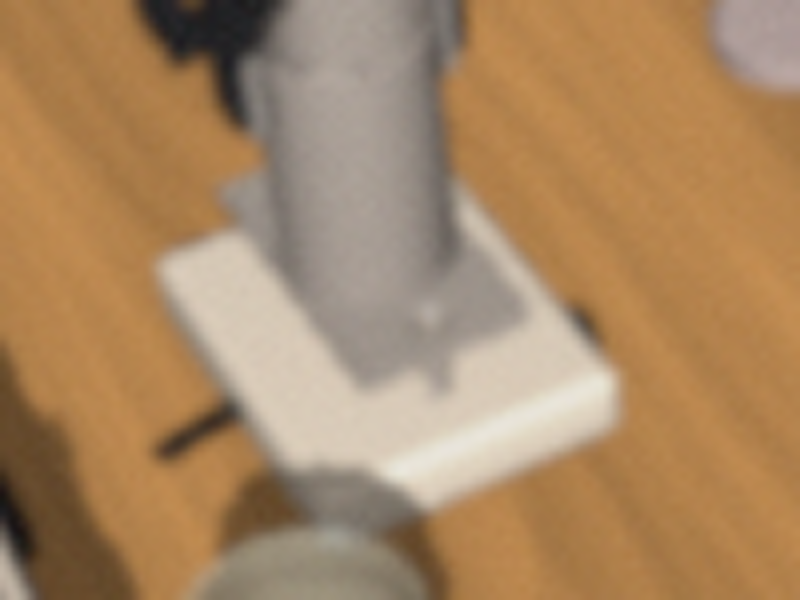

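The crop shows the foot plate lined up with the base, its near hole at crop (430,315), and the peg just visible beneath it at (440,370). The angles agree, at about 2°. I'll lower slowly and watch the force.

carry_out([
  [0,0,0.03,0,0,0],
  [0,0,0.06,0,0,0],
  [0,0,0.08,0,0,0],
  [0,0,0.1,0,0,0],
  [0,0,0.12,0,0,0],
  [0,0,0.12,0,0,0],
])

```text
time: 7.78
tcp_pos: [0.6148, 0.0203, 0.11]
tool_rot: [-0.0, 0.7, 0.714, -0.0]
force: [-1.0, 0.3, -4.0]
finger_gap: 0.722
grip_force: 67.2
```

```bash
python3 go.py .6148 .0206 .1 1.3
```

```text
t 7.78 tcp [0.6148 0.0203 0.11  ] psi 1.17 F [-1.   0.3 -4. ] gap 0.722 grip 67.2 q [-0.07  0.62  1.7   0.    0.83 -0.09]
shift [0.0022 0.     0.0665] turn [-0.0005 -0.0002 -0.0029] n 1
```

carry_out([
  [0,0,0.015,0,0,0],
  [0,0,0.03,0,0,0],
  [0,0,0.045,0,0,0],
  [0,0,0.057,0,0,0],
  [0,0,0.066,0,0,0],
  [0,0,0.069,0,0,0],
  [0,0,0.069,0,0,0],
])

```text
time: 8.65
tcp_pos: [0.6149, 0.0203, 0.1001]
tool_rot: [0.0, 0.7, 0.714, 0.0]
force: [-1.2, 1.0, -1.2]
finger_gap: 0.726
grip_force: 67.4
```

```bash
python3 go.py .6148 .0206 .1 1.3; python3 - <<'E'
from rel import *
c,P=cam("scene")
f=sel(P,(.616,.022),.08,.0325,.045);print("foot z",np.percentile(f[:,2],[20,50,80]))
b=sel(P,(.616,.022),.045,.125,.16);print("rim",np.percentile(b[:,2],[50,80,95]))
E
```

```text
t 8.65 tcp [0.6149 0.0203 0.1001] psi 1.17 F [-1.2  1.  -1.2] gap 0.726 grip 67.4 q [-0.07  0.63  1.71  0.    0.8  -0.09]
shift [ 0.0018 -0.0007  0.0007] turn [ 0.0002 -0.0002 -0.0028] n 1
foot z [0.03425874 0.03579195 0.03751665]
rim [0.13633589 0.14653598 0.15752182]
```

carry_out([
  [0,0,0.006,0,0,0],
  [0,0,0.006,0,0,0],
])

```text
time: 8.95
tcp_pos: [0.615, 0.0203, 0.1001]
tool_rot: [0.0, 0.7, 0.714, 0.0]
force: [-2.5, 0.9, 8.5]
finger_gap: 0.721
grip_force: 68.2
```

carry_out([
  [0,0,0,0,0,0],
  [0,0,0,0,0,0],
  [0,0,0,0,0,0],
  [0,0,0,0,0,0],
  [0,0,0,0,0,0],
], jaw=1)

```text
time: 9.57
tcp_pos: [0.6149, 0.0203, 0.0989]
tool_rot: [-0.0, 0.7, 0.714, 0.0]
force: [-0.1, -0.1, -0.6]
finger_gap: 1.002
grip_force: 0.0
```

carry_out([
  [0,0,-0.1,0,0,0],
  [0,0,-0.3,0,0,0],
  [0,0,-0.6,0,0,0],
  [0,0,-0.9,0,0,0],
  [0,0,-0.95,0,0,0],
])

```text
time: 10.2
tcp_pos: [0.6157, 0.0203, 0.2457]
tool_rot: [0.002, 0.7, 0.714, 0.002]
force: [-0.3, -0.2, 0.2]
finger_gap: 1.002
grip_force: 0.0
```

```bash
python3 go.py .4640 -.2905 .16 -30; python3 - <<'E'
from rel import *
c,P=cam("scene")
f=sel(P,(.616,.022),.08,.0325,.045);print("foot",np.percentile(f[:,2],[20,50,80]),rfit(f,.066,.12))
b=sel(P,(.616,.022),.05,.132,.15);print("rim",np.percentile(b[:,2],[50,80,95]),circ(b,.0305))
b=sel(P,(.616,.022),.045,.06,.13);b=b[(b[:,0]-.615+b[:,1]-.02)>-.01];print("body",circ(b,.032))
E
```

```text
t 10.2 tcp [0.6157 0.0203 0.2457] psi 1.18 F [-0.3 -0.2  0.2] gap 1.002 grip 0.0 q [-0.07  0.46  1.57  0.    1.11 -0.09]
shift [-2.0504 -1.0576  0.5662] turn [ 0.0077 -0.0015  0.6929] n 3
foot [0.03415462 0.03542674 0.03767626] (np.float64(2.2), array([ 77.6, 124. ]), array([612.2,  26.3]))
rim [0.13715665 0.13952453 0.14070901] [0.61758024 0.02306114]
body [0.6169999  0.02140176]
```

```bash
python3 go.py .4640 -.2905 .14 1.2
```

```text
t 10.25 tcp [0.6154 0.0203 0.2447] psi 1.18 F [-0.   0.4 -0.2] gap 1.002 grip 0.0 q [-0.07  0.46  1.57  0.    1.1  -0.09]
shift [-2.0503 -1.0548  0.6939] turn [ 0.0057  0.0004 -0.0006] n 3
```

carry_out([
  [-0.25,-0.13,0.05,0,0,0],
  [-0.55,-0.28,0.1,0,0,0],
  [-0.9,-0.46,0.17,0,0,0],
  [-1.0,-0.51,0.2,0,0,0],
])

```text
time: 10.75
tcp_pos: [0.5397, -0.1333, 0.2102]
tool_rot: [-0.001, 0.701, 0.713, -0.001]
force: [-0.1, 0.3, -0.1]
finger_gap: 1.001
grip_force: 0.0
```

carry_out([
  [-0.3,-0.15,0.1,0,0,0],
  [-0.65,-0.33,0.25,0,0,0],
  [-0.9,-0.48,0.4,0,0,0],
  [-1.0,-0.545,0.5,0,0,0],
  [-1.0,-0.545,0.5,0,0,0],
  [-1.0,-0.545,0.5,0,0,0],
])

```text
time: 11.5
tcp_pos: [0.4636, -0.282, 0.1369]
tool_rot: [0.0, 0.699, 0.715, 0.0]
force: [-0.1, 0.7, 0.5]
finger_gap: 0.996
grip_force: 0.0
```

```bash
python3 go.py .4640 -.2905 .042 1.2;  python3 - <<'E'
from fit import *
for k in("top","scene"):
    c,P=cam(k);l=sel(P,(.463,-.29),.05,.018,.028);d=np.hypot(l[:,0]-.464,l[:,1]+.29);print(k,len(l),rect(l),circ(l[d>.034],.040))
    if k=="scene":cv2.imwrite("pics/crop3.png",cv2.resize(c["image"][85:170,210:310],(706,600),interpolation=cv2.INTER_CUBIC)[:,:,::-1])
E
```

```text
t 11.5 tcp [ 0.4636 -0.282   0.1369] psi 1.23 F [-0.1  0.7  0.5] gap 0.996 grip 0.0 q [-0.67  0.49  1.86  0.    0.78 -0.69]
shift [-0.0565  0.0008  0.6324] turn [0.0006 0.0001 0.0007] n 1fit.py:5: RuntimeWarning: Mean of empty slice.
  return least_squares(f,Q[:,:2].mean(0),loss=loss,f_scale=.001).x
  ret = um.true_divide(
Traceback (most recent call last):
  File "fit.py", line 5, in circ
    return least_squares(f,Q[:,:2].mean(0),loss=loss,f_scale=.001).x
           ~~~~~~~~~~~~~^^^^^^^^^^^^^^^^^^^^^^^^^^^^^^^^^^^^^^^^^^
ValueError: Initial guess is outside of provided bounds
```

carry_out([
  [-0.03,0.0,0.1,0,0,0],
  [-0.056,0.0,0.25,0,0,0],
  [-0.056,0.0,0.4,0,0,0],
  [-0.056,0.0,0.52,0,0,0],
  [-0.056,0.0,0.6,0,0,0],
  [-0.056,0.0,0.622,0,0,0],
  [-0.056,0.0,0.622,0,0,0],
])

```text
time: 12.42
tcp_pos: [0.4632, -0.2913, 0.0433]
tool_rot: [0.0, 0.7, 0.714, 0.0]
force: [-0.0, -0.1, -0.3]
finger_gap: 0.999
grip_force: 0.0
```

carry_out([
  [0,0,0,0,0,0],
  [0,0,0,0,0,0],
  [0,0,0,0,0,0],
], jaw=-0.3)

```text
time: 12.8
tcp_pos: [0.4631, -0.2914, 0.0434]
tool_rot: [0.0, 0.7, 0.714, 0.0]
force: [-0.2, 1.2, 0.2]
finger_gap: 0.377
grip_force: 0.0
```

```bash
python3 go.py .4640 -.2905 .043 1.2;  python3 - <<'E'
from fit import *
c,P=cam("scene");l=sel(P,(.465,-.29),.05,.018,.028);d=np.hypot(l[:,0]-.465,l[:,1]+.29);print(len(l),rect(l),circ(l[d>.034],.040))
cv2.imwrite("pics/crop3.png",cv2.resize(c["image"][85:170,210:310],(706,600),interpolation=cv2.INTER_CUBIC)[:,:,::-1])
E
```

```text
t 12.8 tcp [ 0.4631 -0.2914  0.0434] psi 1.17 F [-0.2  1.2  0.2] gap 0.377 grip 0.0 q [-0.68  0.65  1.91  0.    0.58 -0.7 ]
shift [0.0057 0.0063 0.0029] turn [ 0.0005  0.0003 -0.0006] n 1
187 (array([ 467.5, -289.8]), array([80.5, 75.8]), 65.04) [ 0.46522185 -0.29189548]
```

View pics/crop3.png

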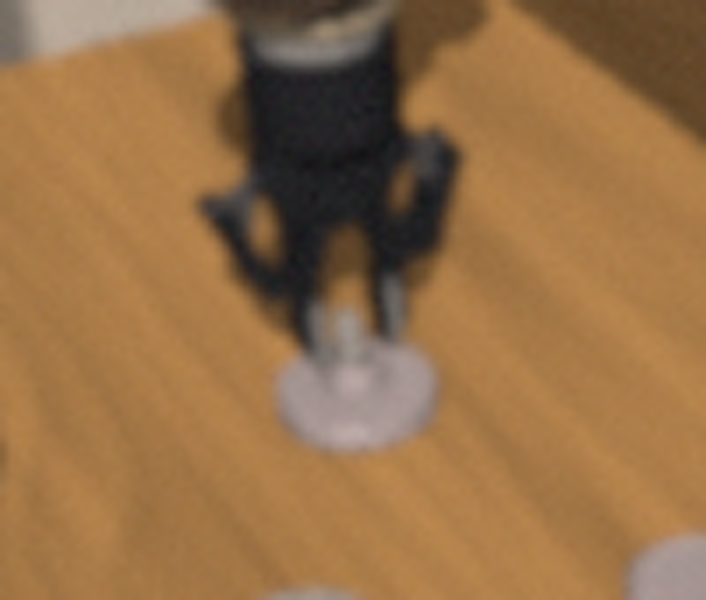

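The knob at crop (350,325) stands between the finger pads at (315,335) and (393,305), which are clear above the collar. I'll close now.

carry_out([
  [0,0,0,0,0,0],
  [0,0,0,0,0,0],
  [0,0,0,0,0,0],
  [0,0,0,0,0,0],
  [0,0,0,0,0,0],
], jaw=-1)

```text
time: 13.48
tcp_pos: [0.4631, -0.2913, 0.0432]
tool_rot: [0.0, 0.7, 0.714, 0.0]
force: [1.3, -0.8, 2.6]
finger_gap: 0.137
grip_force: 58.5
```

```bash
python3 go.py .615 .0203 .22 1.2
```

```text
t 13.47 tcp [ 0.4631 -0.2913  0.0432] psi 1.17 F [ 1.3 -0.8  2.6] gap 0.137 grip 58.5 q [-0.68  0.65  1.91  0.    0.58 -0.7 ]
shift [ 2.0562  1.0556 -1.1783] turn [ 0.0002  0.     -0.0006] n 3
```

carry_out([
  [0,0,-0.08,0,0,0],
  [0,0,-0.22,0,0,0],
  [0,0,-0.4,0,0,0],
  [0,0,-0.6,0,0,0],
  [0,0,-0.8,0,0,0],
  [0,0,-0.95,0,0,0],
  [0,0,-1.0,0,0,0],
  [0,0,-1.0,0,0,0],
])

```text
time: 14.48
tcp_pos: [0.4628, -0.2912, 0.1932]
tool_rot: [0.0, 0.7, 0.714, 0.0]
force: [0.9, -0.0, -2.1]
finger_gap: 0.14
grip_force: 58.6
```

carry_out([
  [0.08,0.04,-0.02,0,0,0],
  [0.2,0.1,-0.04,0,0,0],
  [0.36,0.185,-0.08,0,0,0],
  [0.54,0.28,-0.1,0,0,0],
  [0.72,0.37,-0.14,0,0,0],
  [0.88,0.45,-0.18,0,0,0],
  [0.97,0.5,-0.18,0,0,0],
  [1.0,0.513,-0.18,0,0,0],
])

```text
time: 15.48
tcp_pos: [0.5371, -0.1386, 0.2198]
tool_rot: [-0.0, 0.699, 0.715, -0.0]
force: [0.7, 0.6, -1.7]
finger_gap: 0.14
grip_force: 58.6
```

carry_out([
  [0.08,0.04,0,0,0,0],
  [0.2,0.1,0,0,0,0],
  [0.36,0.185,0,0,0,0],
  [0.54,0.28,0,0,0,0],
  [0.72,0.37,0,0,0,0],
  [0.88,0.45,0,0,0,0],
  [0.97,0.5,0,0,0,0],
  [1.0,0.513,0,0,0,0],
])

```text
time: 16.48
tcp_pos: [0.6109, 0.0125, 0.22]
tool_rot: [-0.0, 0.7, 0.715, -0.0]
force: [0.2, -0.4, -2.4]
finger_gap: 0.138
grip_force: 58.6
```

```bash
python3 go.py .615 .0203 .19 1.2
```

```text
t 16.48 tcp [0.6109 0.0125 0.22  ] psi 1.22 F [ 0.2 -0.4 -2.4] gap 0.138 grip 58.6 q [-0.09  0.48  1.61  0.    1.05 -0.11]
shift [0.0512 0.0283 0.1997] turn [-0.0004 -0.0001  0.0004] n 1
```

carry_out([
  [0.03,0.015,0.02,0,0,0],
  [0.05,0.028,0.05,0,0,0],
  [0.051,0.028,0.05,0,0,0],
  [0.051,0.028,0.05,0,0,0],
])

```text
time: 16.98
tcp_pos: [0.6147, 0.0192, 0.2127]
tool_rot: [-0.0, 0.7, 0.714, 0.0]
force: [-0.3, 0.1, -0.8]
finger_gap: 0.139
grip_force: 58.6
```

```bash
python3 go.py .615 .0203 .19 1.2; python3 - <<'E'
from fit import *
c,P=cam("scene")
for z0,z1 in((.06,.09),(.09,.12),(.12,.138)):
    b=sel(P,(.616,.022),.05,z0,z1);print("body",z0,circ(b,.032))
l=sel(P,(.616,.022),.06,.15,.2);print("z hist",np.histogram(l[:,2],12))
for z0,z1 in((.179,.190),(.187,.197)):
    l=sel(P,(.616,.022),.06,z0,z1);l=l[np.hypot(l[:,0]-.616,l[:,1]-.022)>.035];print("cap",len(l),circ(l,.0405))
cv2.imwrite("pics/crop4.png",cv2.resize(c["image"][130:230,200:320],(720,600),interpolation=cv2.INTER_CUBIC)[:,:,::-1])
E
```

```text
t 16.98 tcp [0.6147 0.0192 0.2127] psi 1.15 F [-0.3  0.1 -0.8] gap 0.139 grip 58.6 q [-0.08  0.5   1.61  0.    1.04 -0.1 ]
shift [0.0072 0.002  0.1512] turn [-0.0001 -0.0001 -0.0011] n 1
body 0.06 [0.61722889 0.02121759]
body 0.09 [0.6177451  0.02245582]
body 0.12 [0.61751491 0.02227623]
z hist (array([  5,  16,  14,  21,  16,  23,  30, 181, 118,  14,   9,   8]), array([0.17723696, 0.17910676, 0.18097657, 0.18284638, 0.18471619,
       0.18658599, 0.1884558 , 0.19032561, 0.19219542, 0.19406522,
       0.19593503, 0.19780484, 0.19967464]))
cap 100 [0.61653285 0.01887652]
cap 134 [0.6159686  0.01915538]
```

View pics/crop4.png

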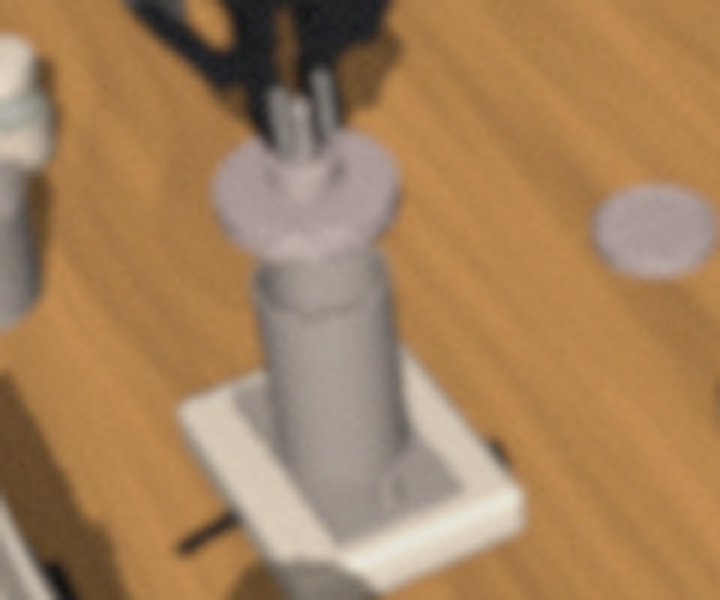

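The lids hang level over the pot, the foot plate lies on the base with the peg through its ear at (395,485), and the cap is 2–3 mm off in y. I'll correct that and lower.

carry_out([
  [0.006,0.002,0.03,0,0,0],
  [0.012,0.003,0.07,0,0,0],
  [0.012,0.003,0.11,0,0,0],
  [0.012,0.003,0.15,0,0,0],
  [0.012,0.003,0.19,0,0,0],
  [0.012,0.003,0.22,0,0,0],
  [0.012,0.003,0.23,0,0,0],
])

```text
time: 17.9
tcp_pos: [0.6151, 0.0213, 0.1778]
tool_rot: [-0.0, 0.7, 0.714, -0.0]
force: [0.3, 0.4, -1.5]
finger_gap: 0.133
grip_force: 58.6
```

```bash
python3 go.py .615 .021 .1692 1.2; python3 - <<'E'
from fit import *
c,P=cam("scene")
l=sel(P,(.616,.022),.06,.150,.163);print(np.median(l[:,2]));l=l[np.hypot(l[:,0]-.616,l[:,1]-.022)>.035];print("cap",len(l),circ(l,.0405))
E
```

```text
t 17.9 tcp [0.6151 0.0213 0.1778] psi 1.17 F [ 0.3  0.4 -1.5] gap 0.133 grip 58.6 q [-0.07  0.53  1.64  0.    0.97 -0.09]
shift [-0.0019 -0.0008  0.0576] turn [-0.0004 -0.0001 -0.0007] n 1
0.15692207269902209
cap 157 [0.61637807 0.02098673]
```

carry_out([
  [0,0,0.015,0,0,0],
  [0,0,0.03,0,0,0],
  [0,0,0.043,0,0,0],
  [0,0,0.053,0,0,0],
  [0,0,0.058,0,0,0],
  [0,0,0.058,0,0,0],
])

```text
time: 18.7
tcp_pos: [0.6152, 0.0213, 0.1695]
tool_rot: [0.0, 0.7, 0.714, 0.0]
force: [-1.0, -0.4, -1.8]
finger_gap: 0.133
grip_force: 58.7
```

carry_out([
  [0,0,0.005,0,0,0],
  [0,0,0.007,0,0,0],
  [0,0,0.007,0,0,0],
])

```text
time: 19.08
tcp_pos: [0.6155, 0.0213, 0.1692]
tool_rot: [0.0, 0.7, 0.714, 0.0]
force: [0.3, 0.3, 4.9]
finger_gap: 0.137
grip_force: 59.4
```

carry_out([
  [0,0,0,0,0,0],
  [0,0,0,0,0,0],
  [0,0,0,0,0,0],
  [0,0,0,0,0,0],
], jaw=0.2)

```text
time: 19.58
tcp_pos: [0.6152, 0.0213, 0.1684]
tool_rot: [-0.0, 0.7, 0.714, -0.0]
force: [-0.2, 0.2, 0.2]
finger_gap: 0.6
grip_force: 0.0
```

carry_out([
  [0,0,-0.15,0,0,0],
  [0,0,-0.4,0,0,0],
  [0,0,-0.4,0,0,0],
])

```text
time: 19.95
tcp_pos: [0.6162, 0.0213, 0.231]
tool_rot: [0.002, 0.7, 0.714, 0.002]
force: [-0.5, 0.6, -0.4]
finger_gap: 0.602
grip_force: 0.0
```

```bash
python3 go.py .615 .021 .151 1.2; python3 - <<'E'
from fit import *
c,P=cam("scene")
l=sel(P,(.616,.022),.06,.142,.155);print(np.percentile(l[:,2],[20,50,80]));l=l[np.hypot(l[:,0]-.616,l[:,1]-.022)>.035];print("cap",len(l),circ(l,.0405))
A=np.c_[l[:,:2]-[.616,.022],np.ones(len(l))];print("plane",np.linalg.lstsq(A,l[:,2],rcond=None)[0])
k=sel(P,(.616,.022),.02,.169,.195);print("knob",len(k),np.median(k,0),k[:,2].max())
cv2.imwrite("pics/crop5.png",cv2.resize(c["image"][130:230,200:320],(720,600),interpolation=cv2.INTER_CUBIC)[:,:,::-1])
E
```

```text
t 19.95 tcp [0.6162 0.0213 0.231 ] psi 1.18 F [-0.5  0.6 -0.4] gap 0.602 grip 0.0 q [-0.07  0.48  1.58  0.    1.08 -0.09]
shift [-0.0015 -0.0103  0.5335] turn [ 0.0061  0.0005 -0.0005] n 1
[0.1469465  0.14822666 0.14937356]
cap 147 [0.61639239 0.02116531]
plane [-0.00139148 -0.02233374  0.14737682]
knob 41 [0.61907594 0.02439729 0.18088677] 0.1897495983118347
```

View pics/crop5.png

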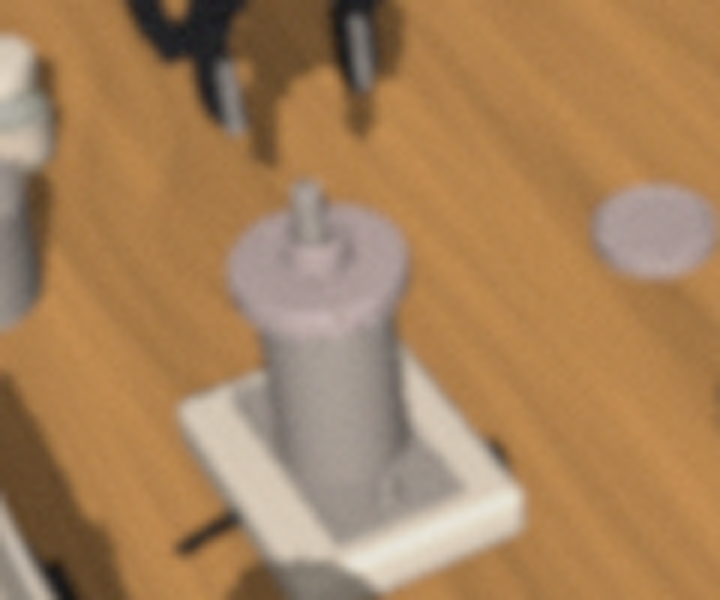

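The lid set sits level and home on the pot, with the cap top at about 0.148, the knob tip at crop (308,190) and the collar at (318,255). I'll go down over the collar.

carry_out([
  [0,-0.004,0.1,0,0,0],
  [0,-0.008,0.22,0,0,0],
  [0,-0.008,0.33,0,0,0],
  [0,-0.008,0.42,0,0,0],
  [0,-0.008,0.49,0,0,0],
  [0,-0.008,0.52,0,0,0],
  [0,-0.008,0.52,0,0,0],
])

```text
time: 20.88
tcp_pos: [0.614, 0.0213, 0.1504]
tool_rot: [-0.0, 0.7, 0.714, 0.0]
force: [-0.2, -0.8, -0.1]
finger_gap: 0.6
grip_force: 0.0
```

```bash
python3 go.py .615 .021 .1515 1.2
```

```text
t 20.88 tcp [0.614  0.0213 0.1504] psi 1.17 F [-0.2 -0.8 -0.1] gap 0.6 grip 0.0 q [-0.07  0.56  1.67  0.    0.91 -0.09]
shift [-0.0022  0.0064 -0.0076] turn [-0.     -0.0001 -0.0006] n 1
```

carry_out([
  [0,0.005,-0.006,0,0,0],
  [0,0.005,-0.006,0,0,0],
  [0,0.005,-0.006,0,0,0],
], jaw=-0.05)

```text
time: 21.25
tcp_pos: [0.6148, 0.0213, 0.1516]
tool_rot: [0.0, 0.7, 0.714, 0.0]
force: [0.2, -0.4, 0.2]
finger_gap: 0.479
grip_force: 0.0
```

carry_out([
  [0,0,0,0,0,0],
  [0,0,0,0,0,0],
  [0,0,0,0,0,0],
], jaw=-0.2)

```text
time: 21.62
tcp_pos: [0.6147, 0.0213, 0.1513]
tool_rot: [-0.0, 0.7, 0.714, 0.0]
force: [-0.5, 0.3, 0.1]
finger_gap: 0.399
grip_force: 0.0
```

carry_out([
  [0,0,0,0,0,0],
  [0,0,0,0,0,0],
  [0,0,0,0,0,0],
  [0,0,0,0,0,0],
], jaw=-1)

```text
time: 22.12
tcp_pos: [0.6149, 0.0213, 0.1517]
tool_rot: [0.0, 0.7, 0.714, 0.0]
force: [-0.9, -0.2, 5.6]
finger_gap: 0.338
grip_force: 59.8
```

carry_out([
  [0,0,-0.02,0,0,0],
  [0,0,-0.05,0,0,0],
  [0,0,-0.09,0,0,0],
  [0,0,-0.14,0,0,0],
  [0,0,-0.19,0,0,0],
  [0,0,-0.24,0,0,0],
  [0,0,-0.28,0,0,0],
  [0,0,-0.3,0,0,0],
])

```text
time: 23.12
tcp_pos: [0.6148, 0.0213, 0.1968]
tool_rot: [0.0, 0.7, 0.714, 0.0]
force: [0.3, -0.5, -0.3]
finger_gap: 0.342
grip_force: 59.3
```

carry_out([
  [0,0,-0.03,0,0,0],
  [0,0,-0.08,0,0,0],
  [0,0,-0.15,0,0,0],
  [0,0,-0.23,0,0,0],
  [0,0,-0.3,0,0,0],
  [0,0,-0.35,0,0,0],
  [0,0,-0.37,0,0,0],
  [0,0,-0.37,0,0,0],
])

```text
time: 24.12
tcp_pos: [0.6147, 0.0213, 0.2518]
tool_rot: [-0.0, 0.7, 0.714, 0.0]
force: [0.8, -0.2, -1.8]
finger_gap: 0.338
grip_force: 59.3
```

```bash
python3 go.py .615 .021 .2515 1.2; python3 - <<'E'
from fit import *
c,P=cam("scene")
l=sel(P,(.616,.022),.06,.235,.26);d=np.hypot(l[:,0]-.616,l[:,1]-.022);l=l[(d>.022)&(d<.042)];print("outer",len(l),np.median(l[:,2]))
A=np.c_[l[:,:2]-[.616,.022],np.ones(len(l))];print("plane",np.linalg.lstsq(A,l[:,2],rcond=None)[0])
k=sel(P,(.616,.022),.04,.137,.15);print("disc z",len(k),np.percentile(k[:,2],[20,50,80]),circ(k[np.hypot(k[:,0]-.6165,k[:,1]-.022)>.028],.0325));k=sel(P,(.616,.022),.03,.16,.2);print("knob",np.median(k,0),k[:,2].max())
cv2.imwrite("pics/crop6.png",cv2.resize(c["image"][110:230,190:334],(720,600),interpolation=cv2.INTER_CUBIC)[:,:,::-1])
E
```

```text
t 24.12 tcp [0.6147 0.0213 0.2518] psi 1.17 F [ 0.8 -0.2 -1.8] gap 0.338 grip 59.3 q [-0.07  0.46  1.56  0.    1.13 -0.09]
shift [-0.0021  0.002   0.0023] turn [ 0.     -0.0001 -0.0006] n 1
outer 357 0.24786076014222846
plane [-0.02756434 -0.08955293  0.24794355]
disc z 306 [0.14271601 0.14418277 0.14534069] [0.61699008 0.02061628]
knob [0.61894369 0.02520617 0.17733805] 0.19060348778566805
```

View pics/crop6.png

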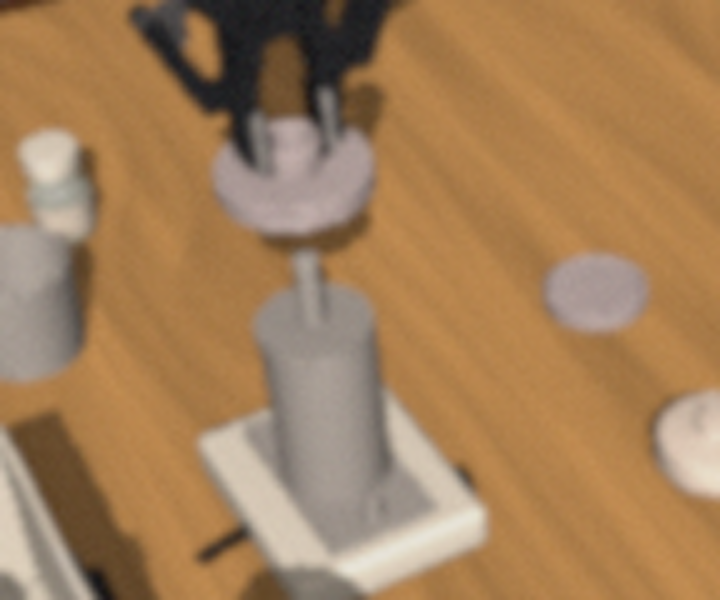

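The outer lid at (295,175) is held about 100 mm up, and the inner lid is flat on the pot with its knob at (308,285). Before handing in, I'll check how level the outer lid is with a robust fit.

```bash
python3 - <<'E'
from fit import *
for i in range(2):
    c,P=cam("scene")
    l=sel(P,(.616,.022),.06,.235,.262);d=np.hypot(l[:,0]-.616,l[:,1]-.0215);l=l[(d>.021)&(d<.037)];q=l[:,:2]-[.616,.0215]
    f=lambda p:q@p[:2]+p[2]-l[:,2]
    s=least_squares(f,[0,0,.248],loss="cauchy",f_scale=.0008);print(len(l),s.x,np.median(abs(s.fun)))
    for m in range(6):
        a=np.degrees(np.arctan2(q[:,1],q[:,0]))//60+3==m; print(m,a.sum(),np.median(l[a,2]).round(4) if a.any() else "")
z=np.load("scene0.npz")["P"];l=sel(z,(.465,-.291),.05,.015,.03);q=l[:,:2]-[.465,-.291];d=np.hypot(*q.T);g=(d>.021)&(d<.037);l=l[g];q=q[g]
print("table",least_squares(lambda p:q@p[:2]+p[2]-l[:,2],[0,0,.022],loss="cauchy",f_scale=.0008).x)
E
```

```text
187 [0.00034007 0.00872366 0.24818448] 0.0006789887585564869
0 9 0.2475
1 0 
2 29 0.2482
3 56 0.2483
4 46 0.2484
5 47 0.2486
188 [-0.00708253  0.00151465  0.24800767] 0.0008017505595719343
0 8 0.2479
1 0 
2 31 0.2476
3 54 0.2481
4 47 0.2482
5 48 0.2482
table [0.00755195 0.00229945 0.02218841]
```

The outer lid is level to within half a degree and about 100 mm up, so I'll hand the job in.

```bash
python3 -c "
from plant import r
print(r.job_done())"
```

```text
the job is handed in; nothing more can be done
None
```

The job is handed in at about 24 s of the allowed 61 s: the pot is down over both pegs, the inner lid sits home on it, and the gripper holds the outer lid level about 100 mm above where it sat.

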